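# Unstack the coffee cups onto their matching saucers

### The job

Four coffees are about to be poured: take the two stacks of cups apart and stand each cup upright on the saucer of its own colour, its foot fully down in the saucer's well. Keep the cups upright on the way, and leave the saucers, the timer and the steel dosing cup standing where they are.

Things in the scene. Friction and masses are not known exactly. Their poses are not given: they have to be found in the camera images.
- cup_blue: dark blue coffee cup, mouth up, 160 g: hollow round body 61 mm across, 54 high, wall 4; pale foot under it 47 mm across, 8 tall; loop handle, 7 mm thick, on its +x side, out to 53 mm from the axis, 12 to 48 mm above the underside. Origin: centre of the underside, z up. Stacked, its foot sits in the lower cup's mouth, underside 46 mm above that cup's underside
- cup_terracotta: terracotta (brick orange) coffee cup, mouth up, 160 g: hollow round body 61 mm across, 54 high, wall 4; pale foot under it 47 mm across, 8 tall; loop handle, 7 mm thick, on its +x side, out to 53 mm from the axis, 12 to 48 mm above the underside. Origin: centre of the underside, z up. Stacked, its foot sits in the lower cup's mouth, underside 46 mm above that cup's underside
- cup_green: sage green coffee cup, mouth up, 160 g: hollow round body 61 mm across, 54 high, wall 4; pale foot under it 47 mm across, 8 tall; loop handle, 7 mm thick, on its +x side, out to 53 mm from the axis, 12 to 48 mm above the underside. Origin: centre of the underside, z up. Stacked, its foot sits in the lower cup's mouth, underside 46 mm above that cup's underside
- cup_yellow: mustard yellow coffee cup, mouth up, 160 g: hollow round body 61 mm across, 54 high, wall 4; pale foot under it 47 mm across, 8 tall; loop handle, 7 mm thick, on its +x side, out to 53 mm from the axis, 12 to 48 mm above the underside. Origin: centre of the underside, z up. Stacked, its foot sits in the lower cup's mouth, underside 46 mm above that cup's underside
- saucer_blue: the dark blue saucer, loose on the counter, 104 mm across, rim 12.5 mm high, with a round flat well about 62 mm wide in the middle (pale disc) for a cup's foot; the well's floor is 5 mm above the counter, the rest slopes up to the rim. Origin: centre of the underside, z up. 200 g
- saucer_terracotta: the terracotta (brick orange) saucer, loose on the counter, 104 mm across, rim 12.5 mm high, with a round flat well about 62 mm wide in the middle (pale disc) for a cup's foot; the well's floor is 5 mm above the counter, the rest slopes up to the rim. Origin: centre of the underside, z up. 200 g
- saucer_green: the sage green saucer, loose on the counter, 104 mm across, rim 12.5 mm high, with a round flat well about 62 mm wide in the middle (pale disc) for a cup's foot; the well's floor is 5 mm above the counter, the rest slopes up to the rim. Origin: centre of the underside, z up. 200 g
- saucer_yellow: the mustard yellow saucer, loose on the counter, 104 mm across, rim 12.5 mm high, with a round flat well about 62 mm wide in the middle (pale disc) for a cup's foot; the well's floor is 5 mm above the counter, the rest slopes up to the rim. Origin: centre of the underside, z up. 200 g
- timer: white wind-up kitchen timer with a lime green dial, 64 mm across, 43 mm high, a bystander among the crockery. Origin: centre of its underside
- dosing_cup: plain steel dosing cup without handle, 62 mm across, 51 mm high, a bystander among the crockery. Origin: centre of its underside

How it is judged:
By the outcome, as a careful person would: the job done as asked, in the order asked, and still so for the second after the job is handed in, with the robot touching nothing.
It also fails if it takes over 96 s, if anything falls off the work surface, if the arm or the gripper's body presses on something with over 40 N, if the wrist force passes 120 N, or if a joint passes its speed limit or range.

### The arm

A 6-joint arm with a two-finger parallel gripper is mounted at the origin on a cart in front of the work surface, level with it; the furniture and walls round the work are solid. World frame = base frame: x ahead of the robot, y to its left, z up, the work surface at z = 0. Lengths are in mm, angles in rad, forces in N, time in s.
With the tool pointing down it reaches from about 275 to 1000 mm from the base axis. Payload 8.4 kg.
Tool frame: the origin (TCP) lies midway between the tips of the shut fingers; the grasp point (between the pads) lies 19 mm behind it; z points along the fingers, y is the direction in which the jaws open and shut (so a half turn about z gives the same grasp; the last joint's range is limited). The gripper opens to 85 mm and grips with 20 to 120 N. Pads are 22 mm wide; open, the fingers measure 114 mm over their backs; the gripper's body (76 mm by 85 mm) begins 54 mm behind the grasp point. The pads swing forward as they close: fully open they stand 13 mm farther back than shut.
Start: joints at [-1.216, 0.353, 1.633, -0, 1.155, -0.002], TCP at [218.297, -585.64, 207.481] pointing down, gripper open.
Joint ranges: [-2.63, 2.63], [-0.92, 2.1], [0.06, 2.66], [-1.3, 4.44], [0, 2.69], [-3.02, 3.02]. Speed limits (rad/s): [2.22, 2.22, 2.79, 3.14, 3.14, 3.14].

### API

Orientations are given as [roll, pitch, yaw] about the fixed x, y, z axes, in that order (R = Rz(yaw) Ry(pitch) Rx(roll)).
In Python, from rig import * gives the robot as it stands.
- The arm moves only by the tool play_rows, never from a script. Its argument "moves" is a list of rows, each a list of 3 entries, a list of its own where there are three numbers: the shift along the tool's x, y, z in m, then the turn, a rotation vector about the tool's x, y, z in rad, then the opening in per cent of the stroke, from 0 (shut) to 100 (fully open). In form: [[[x, y, z], [rx, ry, rz], fingers], ...]. A call has 1 to 20 rows; each row shifts and turns the commanded pose from where the row before left it, along the tool's axes as they then stand; what a row does not reach is not made up. A row lasts 1/10 s, in which the tool goes at most 50 mm and 8.59 degrees, less where a joint would pass 70% of its speed; a pose out of reach is approached as far as the arm can. A call is refused whole if a number of a shift passes 0.05 or a number of a turn 0.15, either way. A call with a gripper value outside its range is refused whole. The fingers move at their own pace and stop on an object; "squeeze" is the grip in N (left out, the last holds). Time passes only in rows, so rows that do not move let the fingers close. It gives the time, the measured TCP pose, the force and the opening at its end, in the units of the state.
- sense(): the state, without advancing time (a new reading comes with each control period).
- grab_frame(name): name is "scene" or "top" or "wrist"; returns a dict with "pixels" (480x640x3 uint8, red, green, blue), "intrinsics" (3x3 intrinsics, pixels), "R" (3x3) and "t" (3): a world point X has camera coordinates R X + t. Camera axes: x right, y down, z forward; pixel columns grow to the right and rows downward; lengths in mm; the calibration is good to about 2 mm. The wrist camera is an equidistant fisheye: a pixel r from the principal point sees the ray r / f radians off the axis. A picture is of the moment at which its call begins. There is no depth.
- sign_off(): hands the job in, once; it reports no verdict.
The state is a dict: "clock": time; "qpos": joint angles; "qvel": joint speeds; "joint_efforts": joint torques, N m; "eef_pos": TCP position; "tcp_rot": TCP orientation; "contact_force": force on the tool from outside, world axes, zero at the start; "wrist_torque": the same for the moment, N m; "opening": opening from 0.0 (shut) to 1.0 (fully open).
Only numpy, scipy, OpenCV 4.12 (cv2) and the standard library are available. Lean on these libraries where they do the work, as an engineer would, in place of code of your own. Each camera call takes 0.05 s, during which the arm holds its last target. There are 200 camera calls.

## Working session

There is one attempt and no reset: what is moved stays moved. The work goes in short steps, Python scripts to look and compute and a tool call to move; the robot and the scene stay as the last step left them, time stands still between calls to the robot, and variables do not carry over. Pictures are saved under pics/ and viewed, about 12 in all and at most 16, crops included, and the job is handed in when it is done.

Besides the shell and the picture viewer there is one more tool, called after "Call:" by a JSON object that holds its "fn" and its "kwargs", one argument or row to a line. play_rows: Moves the arm, as the interface text tells. Its arguments: {"type":"object","properties":{"moves":{"type":"array"},"squeeze":{"type":"number"}},"required":["moves"]}

```bash
mkdir -p pics; ls; python3 - <<'E'
from rig import *
import cv2,numpy as np
s=sense(); print(s)
for n in ["scene","top"]:
    f=grab_frame(n); cv2.imwrite(f"pics/{n}0.png",f["pixels"][:,:,::-1]); print(n,f["intrinsics"],f["R"],f["t"])
    np.savez(f"{n}0.npz",**f)
E
```

```text
pics
{'clock': 0.0, 'qpos': array([-1.21641019e+00,  3.53663222e-01,  1.63415819e+00, -1.20817956e-05,
        1.15522546e+00, -2.38098787e-03]), 'qvel': array([-0.00164545,  0.00052256, -0.00056345,  0.00165504, -0.0008053 ,
       -0.0005759 ]), 'joint_efforts': array([ 3.00652493e-03, -6.05248833e+01, -3.42064977e+01,  9.76349838e-05,
        9.47398221e-03, -9.20619868e-06]), 'eef_pos': array([ 218.10096554, -585.13990242,  206.74201478]), 'tcp_rot': array([-3.14013841e+00,  7.58384280e-06,  3.56772014e-01]), 'contact_force': array([-0.18785952,  0.37220612,  0.04901247]), 'wrist_torque': array([-0.02276773,  0.01858147, -0.03644698]), 'opening': 1.0030813986206233}
scene [[514.72439466   0.         321.11208813]
 [  0.         514.72439466 245.10255262]
 [  0.           0.           1.        ]] [[ 0.91017153 -0.41421942  0.00317028]
 [-0.16074106 -0.36023212 -0.91890975]
 [ 0.3817723   0.8358559  -0.39445509]] [-609.33415636   52.44096419  887.46073737]
top [[441.63708717   0.         326.18034407]
 [  0.         441.63708717 242.92016125]
 [  0.           0.           1.        ]] [[ 0.01561114 -0.99974497 -0.0163185 ]
 [-0.9923425  -0.0134915  -0.12277759]
 [ 0.12252612  0.01811024 -0.99230004]] [-254.9558106   548.54726626  838.04729592]
```

View pics/scene0.png

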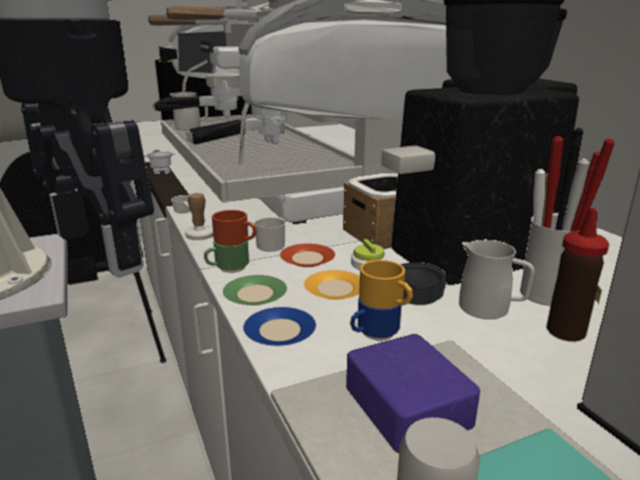

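View pics/top0.png

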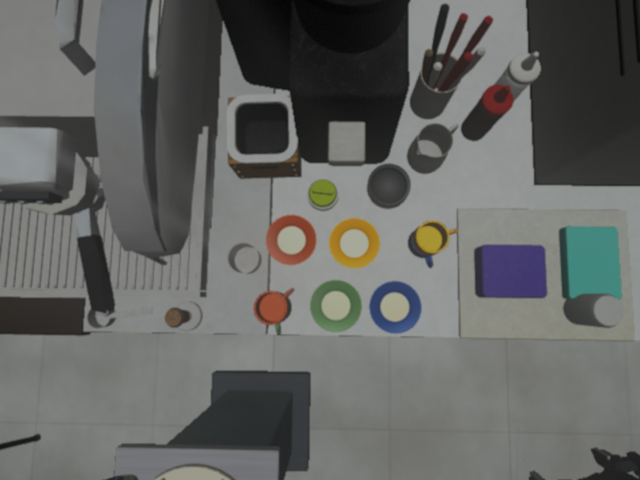

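The scene view shows terracotta on green (stack near 230,240) and yellow on blue (stack near 380,300). In the top view the stacks are at about (272,308) and (430,238), and the saucers are at green (335,306), blue (395,307), terracotta (291,240) and yellow (354,243).

```bash
cat > lib.py <<'E'
import cv2,numpy as np
def ray(f,uv,z):
    K,R,t=f["intrinsics"],f["R"],f["t"]
    C=-R.T@t; d=R.T@np.linalg.inv(K)@np.array([uv[0],uv[1],1.]); return C+d*(z-C[2])/d[2]
def proj(f,X):
    c=f["R"]@np.asarray(X,float)+f["t"]; p=f["intrinsics"]@c; return p[:2]/p[2]
HUE=dict(blue=(105,125),terracotta=(0,9),green=(40,85),yellow=(14,28))
def mask(f,c,smin=90):
    h=cv2.cvtColor(f["pixels"],cv2.COLOR_RGB2HSV); a,b=HUE[c]
    return cv2.inRange(h,(a,smin,40),(b,255,255))
E
python3 - <<'E'
from lib import *
f=dict(np.load("top0.npz")); g=dict(np.load("scene0.npz"))
for k in (f,g): print(-k["R"].T@k["t"])
hsv=cv2.cvtColor(f["pixels"],cv2.COLOR_RGB2HSV)
for u,v in [(272,308),(430,238),(291,240),(335,306),(318,306),(278,326),(428,262),(375,307)]: print(u,v,hsv[v,u])
for c in HUE:
    m=mask(f,c,60); n,l,s,ce=cv2.connectedComponentsWithStats(m)
    for i in range(1,n):
        if s[i,4]<40 or s[i,0]<225 or s[i,0]>455 or s[i,1]<200: continue
        pts=cv2.findContours((l==i).astype('u1')*255,cv2.RETR_CCOMP,cv2.CHAIN_APPROX_NONE)
        print(c,s[i],ce[i].round(1))
        for j,q in enumerate(pts[0]):
            if len(q)>30:
                e=cv2.fitEllipse(q); inner=pts[1][0][j][3]>=0
                print('   ','hole' if inner else 'outer',np.round(e[0],1),np.round(e[1],1),'xy z5',ray(f,e[0],5)[:2].round(1),'z12.5',ray(f,e[0],12.5)[:2].round(1),'z100',ray(f,e[0],100)[:2].round(1))
a=cv2.resize(f["pixels"][205:345,225:325],None,fx=4,fy=4,interpolation=2)
b=cv2.resize(f["pixels"][205:345,370:470],None,fx=4,fy=4,interpolation=2)
cv2.imwrite("pics/crop1.png",np.hstack([a,b])[:,:,::-1])
E
```

```text
[ 445.64423798 -262.6673004   894.78318118]
[ 224.2200893  -975.29641659  400.18368351]
272 308 [  7 163 152]
430 238 [ 25 180 167]
291 240 [ 33  27 167]
335 306 [ 34  39 165]
318 306 [ 52  74 107]
278 326 [53 81 94]
428 262 [113 101  83]
375 307 [111 131 103]
blue [426 255   7  11  48] [429. 260.]
blue [ 369  281   52   52 1399] [395.1 307.1]
    outer [394.9 306.9] [50.4 51.4] xy z5 [ 429.2 -385.1] z12.5 [ 429.3 -384. ] z100 [ 430.9 -372. ]
    hole [394.3 306.4] [30.7 31.2] xy z5 [ 430. -384.] z12.5 [ 430.2 -382.9] z100 [ 431.7 -371. ]
terracotta [ 266  215   51   50 1362] [290.6 239.2]
    outer [290.8 239.4] [49.3 50.3] xy z5 [ 561.8 -174.2] z12.5 [ 560.8 -175. ] z100 [ 549.4 -183.7]
    hole [291.  239.8] [29.6 30.3] xy z5 [ 560.9 -174.7] z12.5 [ 559.9 -175.5] z100 [ 548.6 -184.1]
terracotta [254 289  39  36 986] [271.3 306.7]
    outer [271.8 306.2] [31.8 41.1] xy z5 [ 426.6 -139.8] z12.5 [ 426.8 -140.8] z100 [ 428.6 -152.9]
green [ 311  281   50   50 1296] [335.6 305.6]
    outer [335.5 305.4] [49.2 49.6] xy z5 [ 430.2 -266.9] z12.5 [ 430.3 -266.9] z100 [ 431.8 -266.5]
    hole [335.4 305.1] [30.5 30.8] xy z5 [ 430.8 -266.7] z12.5 [ 431.  -266.6] z100 [ 432.4 -266.2]
yellow [ 329  218   52   51 1480] [354.1 242.7]
    outer [354.  242.7] [50.1 50.7] xy z5 [ 556.7 -302.9] z12.5 [ 555.7 -302.6] z100 [ 544.8 -298.6]
    hole [353.9 242.9] [28.1 28.4] xy z5 [ 556.2 -302.7] z12.5 [ 555.3 -302.4] z100 [ 544.4 -298.4]
yellow [ 413  220   45   35 1021] [432.  236.9]
    outer [432.6 236.7] [32.1 41.1] xy z5 [ 571.2 -461.8] z12.5 [ 570.2 -460.1] z100 [ 557.8 -440.5]
```

View pics/crop1.png

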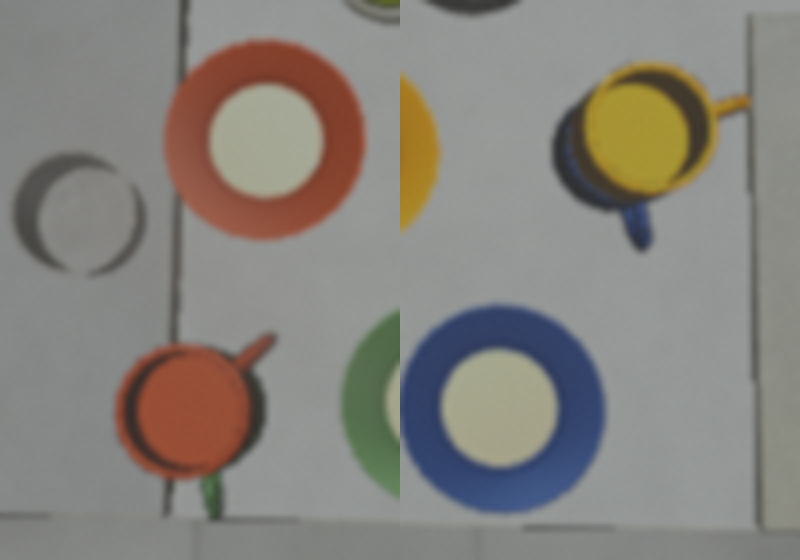

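```bash
python3 - <<'E'
from lib import *
f=dict(np.load("top0.npz")); g=dict(np.load("scene0.npz"))
def c2p(u,v,off): return (off+(u+.5)/4-.5, 205+(v+.5)/4-.5)
img=g["pixels"].copy()
for n,c,h1,h2,off in [("terr/green",(184,411.5),(272,338),(213,515),225),("yel/blue",(249.5,131),(348,102),(243,248),370)]:
    C=ray(f,c2p(*c,off),100); print(n,C.round(1))
    for h,z in ((h1,76),(h2,30)):
        T=ray(f,c2p(*h,off),z)-C; print('  handle deg',np.degrees(np.arctan2(T[1],T[0])).round(1),np.hypot(*T[:2]).round(1))
    for z in (100,54,0):
        P=[proj(g,C*[1,1,0]+[30.5*np.cos(a),30.5*np.sin(a),z]) for a in np.linspace(0,6.28,60)]
        cv2.polylines(img,[np.round(np.array(P)).astype(int)],True,(255,255,255),1)
print('dosing',ray(f,c2p(79,213,225),51),'timer',ray(f,(322,193),43))
cv2.imwrite("pics/ov.png",cv2.resize(img[190:350,190:430],None,fx=3,fy=3)[:,:,::-1])
E
```

```text
terr/green [ 426.3 -150.8  100. ]
  handle deg -47.2 49.5
  handle deg -173.6 51.2
yel/blue [ 556.5 -439.5  100. ]
  handle deg -71.0 54.2
  handle deg -166.4 49.3
dosing [518.71585629 -90.38478317  51.        ] timer [ 649.86579252 -237.33116397   43.        ]
```

View pics/ov.png

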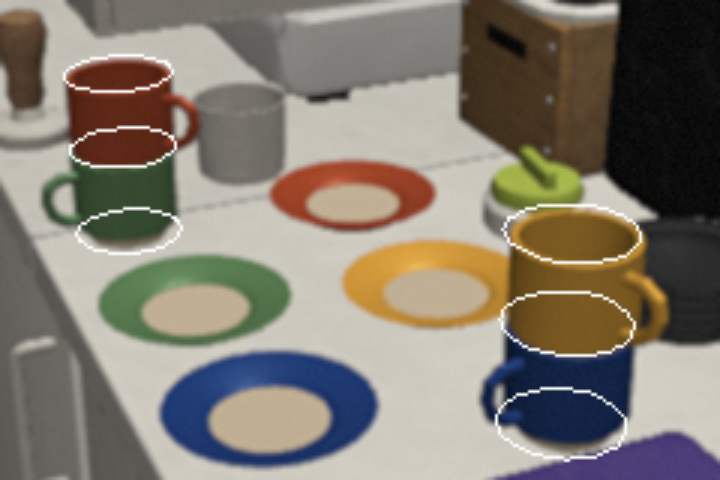

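The overlay agrees with the scene view to about 2 mm: terracotta/green stack at (426,-151), yellow/blue stack at (557,-439). Next I go to the first stack.

```bash
cat > go.py <<'E'
import sys,numpy as np
from rig import *
# usage: go.py x y z yawdeg step_mm : tool-frame plan, turn first then shift
x,y,z,yaw,st=map(float,sys.argv[1:6])
s=sense(); p=s["eef_pos"]; y0=np.degrees(s["tcp_rot"][2])
turn=-np.radians((yaw-y0+180)%360-180); c,q=np.cos(np.radians(yaw)),np.sin(np.radians(yaw))
d=np.array([x,y,z])-p; t=np.array([c*d[0]+q*d[1],q*d[0]-c*d[1],-d[2]])
n=max(1,int(np.ceil(np.linalg.norm(t)/st))); m=max(1,int(np.ceil(abs(turn)/.148)))
print(round(s["clock"],1),p.round(1),"yaw",y0.round(1),"rpy",s["tcp_rot"].round(3),"F",s["contact_force"].round(1),"op",round(s["opening"],3),"q",s["qpos"].round(2))
print("turn",round(turn,4),m,"x",round(turn/m,4)," shift",t.round(1),n,"x",(t/n/1000).round(4))
E
python3 go.py 426 -151 150 -47 40
```

```text
0.1 [ 218.1 -585.2  206.8] yaw 20.4 rpy [-3.14  -0.     0.357] F [ 0.3 -0.2 -0.4] op 1.001 q [-1.22  0.35  1.63 -0.    1.16 -0.  ]
turn 1.1771 8 x 0.1471  shift [-175.8 -448.1   56.8] 13 x [-0.0135 -0.0345  0.0044]
```

Call:
{"fn": "play_rows", "kwargs": {
  "moves": [
    [[0,0,0],[0,0,0.147],100],
    [[0,0,0],[0,0,0.147],100],
    [[0,0,0],[0,0,0.147],100],
    [[0,0,0],[0,0,0.147],100],
    [[0,0,0],[0,0,0.147],100],
    [[0,0,0],[0,0,0.147],100],
    [[0,0,0],[0,0,0.147],100],
    [[0,0,0],[0,0,0.147],100],
    [[-0.0146,-0.0373,0],[0,0,0],100],
    [[-0.0146,-0.0373,0],[0,0,0],100],
    [[-0.0146,-0.0373,0],[0,0,0],100],
    [[-0.0146,-0.0373,0],[0,0,0],100],
    [[-0.0146,-0.0373,0],[0,0,0],100],
    [[-0.0146,-0.0373,0],[0,0,0],100],
    [[-0.0146,-0.0373,0],[0,0,0],100],
    [[-0.0146,-0.0373,0],[0,0,0],100],
    [[-0.0146,-0.0373,0],[0,0,0],100],
    [[-0.0146,-0.0373,0],[0,0,0],100],
    [[-0.0146,-0.0373,0],[0,0,0],100],
    [[-0.0146,-0.0373,0],[0,0,0],100]
  ]
}}

```text
clock: 2.1
eef_pos: [426.0, -150.4, 207.4]
tcp_rot: [3.142, 0.0, -0.819]
contact_force: [-0.6, -0.2, 0.5]
opening: 0.998
```

```bash
python3 go.py 426.3 -150.8 56 -47 30
```

```text
2.1 [ 426.  -150.4  207.4] yaw -46.9 rpy [ 3.142  0.    -0.819] F [-0.6 -0.2  0.5] op 0.998 q [-0.34  0.08  1.99  0.    1.08  2.05]
turn 0.001 1 x 0.001  shift [  0.5   0.  151.4] 6 x [0.0001 0.     0.0252]
```

Call:
{"fn": "play_rows", "kwargs": {
  "moves": [
    [[0,0,0.025],[0,0,0],100],
    [[0,0,0.025],[0,0,0],100],
    [[0,0,0.025],[0,0,0],100],
    [[0,0,0.02],[0,0,0],100],
    [[0,0,0],[0,0,0],100]
  ]
}}

```text
clock: 2.6
eef_pos: [423.6, -151.2, 110.2]
tcp_rot: [3.139, 0.005, -0.819]
contact_force: [-0.6, 0.1, 0.6]
opening: 1.003
```

```bash
cat > look.py <<'E'
import sys
from rig import *
import cv2,numpy as np
n=sys.argv[1]; f=grab_frame("wrist")["pixels"]; g=grab_frame("scene")["pixels"][150:350,120:440]
g=cv2.resize(g,(640,400)); f=cv2.resize(f,(267,200))
out=np.zeros((600,640,3),np.uint8); out[:400]=g; out[400:,:267]=f
t=cv2.resize(grab_frame("top")["pixels"][190:340,225:465],(320,200)); out[400:,300:620]=t
cv2.imwrite(f"pics/{n}.png",out[:,:,::-1])
E
python3 look.py a1; python3 go.py 426.3 -150.8 56 -47 30
```

```text
2.8 [ 426.1 -152.2  113.2] yaw -46.9 rpy [-3.141 -0.    -0.819] F [ 0.3 -0.6  0.4] op 1.001 q [-0.35  0.21  2.08  0.    0.85  2.04]
turn 0.001 1 x 0.001  shift [-0.9 -1.1 57.2] 2 x [-0.0004 -0.0005  0.0286]
```

View pics/a1.png

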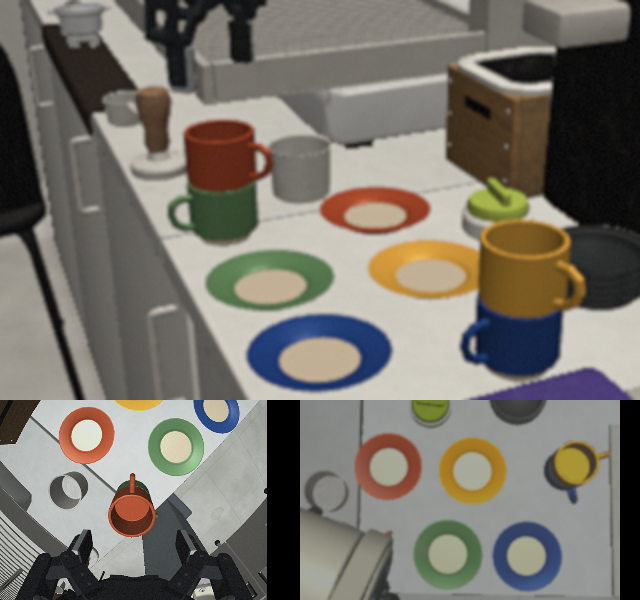

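```bash
python3 - <<'E'
from lib import *
from rig import *
g=dict(np.load("scene0.npz")); w=grab_frame("wrist"); s=sense(); p=s["eef_pos"]; print(p,s["tcp_rot"])
a=np.radians(-47); j=np.array([np.sin(a),-np.cos(a),0])
for k in (-42.5,42.5):
  for h in (0,13): 
    X=p+j*k+[0,0,h]; print(k,h,'scene disp',((proj(g,X)-[120,150])*2).round())
Cw=-w["R"].T@w["t"]; print('wristcam',Cw.round(),'axis',w["R"][2].round(2))
def fish(X):
    c=w["R"]@X+w["t"]; th=np.arctan2(np.hypot(*c[:2]),c[2]); f=w["intrinsics"][0,0]; return w["intrinsics"][:2,2]+f*th*c[:2]/np.hypot(*c[:2])
print('rim centre',fish(np.array([426.3,-150.8,100])))
for k in (-42.5,42.5): print(fish(p+j*k+[0,0,13]))
img=w["pixels"].copy()
for t in np.linspace(0,6.28,40): cv2.circle(img,tuple(np.round(fish(np.array([426.3+30.5*np.cos(t),-150.8+30.5*np.sin(t),100]))).astype(int)),1,(0,255,0),-1)
cv2.imwrite("pics/w1.png",img[200:,100:540][:,:,::-1])
E
```

```text
[ 426.39633771 -152.32462892  113.4767211 ] [-3.14094677e+00 -1.27539892e-03 -8.19281651e-01]
-42.5 0 scene disp [243.  99.]
-42.5 13 scene disp [242.  85.]
42.5 0 scene disp [189. 129.]
42.5 13 scene disp [188. 114.]
wristcam [ 484. -214.  280.] axis [-0.22  0.24 -0.94]
rim centre [318.48675463 280.03913312]
[231.5216415  300.41894224]
[408.91599402 300.8060994 ]
```

View pics/w1.png

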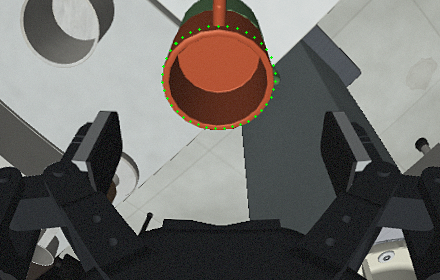

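Call:
{"fn": "play_rows", "kwargs": {
  "moves": [
    [[-0.001,-0.001,0.02],[0,0,0],100],
    [[0,0,0.02],[0,0,0],100],
    [[0,0,0.02],[0,0,0],100],
    [[0,0,0],[0,0,0],100],
    [[0,0,0],[0,0,0],50],
    [[0,0,0],[0,0,0],30],
    [[0,0,0],[0,0,0],30],
    [[0,0,0],[0,0,0],30],
    [[0,0,0],[0,0,0],30],
    [[0,0,0],[0,0,0],30],
    [[0,0,0],[0,0,0],30]
  ],
  "squeeze": 40
}}

```text
clock: 3.9
eef_pos: [427.0, -151.1, 54.2]
tcp_rot: [-3.14, -0.003, -0.819]
contact_force: [-0.5, 0.1, 6.8]
opening: 0.704
```

```bash
python3 look.py a2; python3 go.py 426.3 -150.8 52 -47 30
```

```text
4.0 [ 427.  -151.1   54.2] yaw -46.9 rpy [-3.14e+00 -3.00e-03 -8.19e-01] F [-0.1 -0.5  5.3] op 0.705 q [-0.34  0.31  2.12 -0.    0.7   2.05]
turn 0.0012 1 x 0.0012  shift [-0.7  0.3  2.2] 1 x [-0.0007  0.0003  0.0022]
```

View pics/a2.png

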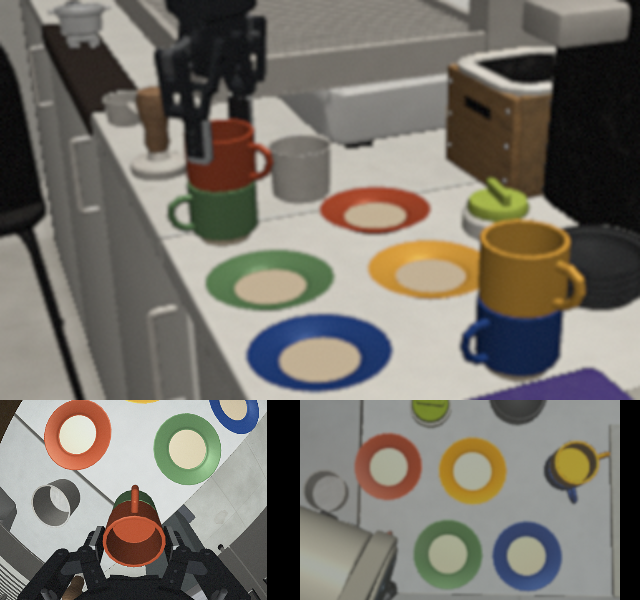

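The grip is good: opening 0.705 (about 60 mm), with the finger at (200,150) on the terracotta body and clear of the green cup. Lifting now.

Call:
{"fn": "play_rows", "kwargs": {
  "moves": [
    [[0,0,-0.005],[0,0,0],30],
    [[0,0,-0.01],[0,0,0],30],
    [[0,0,-0.015],[0,0,0],30],
    [[0,0,-0.02],[0,0,0],30],
    [[0,0,-0.01],[0,0,0],30],
    [[0,0,0],[0,0,0],30],
    [[0,0,0],[0,0,0],30]
  ]
}}

```text
clock: 4.75
eef_pos: [425.7, -150.6, 112.5]
tcp_rot: [-3.141, -0.0, -0.819]
contact_force: [0.3, -0.2, -2.3]
opening: 0.707
```

```bash
python3 go.py 561 -174.5 114 -47 18
```

```text
4.8 [ 425.7 -150.6  112.5] yaw -46.9 rpy [-3.141 -0.    -0.819] F [ 0.3 -0.2 -2.3] op 0.707 q [-0.34  0.21  2.08  0.    0.85  2.05]
turn 0.0011 1 x 0.0011  shift [109.8 -82.7  -1.5] 8 x [ 0.0137 -0.0103 -0.0002]
```

Call:
{"fn": "play_rows", "kwargs": {
  "moves": [
    [[0.0068,-0.0052,0],[0,0,0],30],
    [[0.0137,-0.0103,0],[0,0,0],30],
    [[0.0137,-0.0103,0],[0,0,0],30],
    [[0.0137,-0.0103,0],[0,0,0],30],
    [[0.0137,-0.0103,0],[0,0,0],30],
    [[0.0137,-0.0103,0],[0,0,0],30],
    [[0.0137,-0.0103,0],[0,0,0],30],
    [[0.0137,-0.0103,0],[0,0,0],30],
    [[0.0068,-0.0052,0],[0,0,0],30],
    [[0,0,0],[0,0,0],30],
    [[0,0,0.01],[0,0,0],30],
    [[0,0,0.02],[0,0,0],30],
    [[0,0,0.02],[0,0,0],30],
    [[0,0,0.02],[0,0,0],30],
    [[0,0,0.01],[0,0,0],30],
    [[0,0,0.005],[0,0,0],30],
    [[0,0,0],[0,0,0],30],
    [[0,0,0],[0,0,0],30]
  ]
}}

```text
clock: 6.55
eef_pos: [561.2, -174.4, 28.1]
tcp_rot: [-3.141, -0.001, -0.819]
contact_force: [0.1, 0.2, -2.8]
opening: 0.707
```

```bash
python3 go.py 561 -174.5 13.2 -47 18; python3 look.py a3
```

```text
6.5 [ 561.2 -174.4   28.1] yaw -46.9 rpy [-3.141e+00 -1.000e-03 -8.190e-01] F [ 0.1  0.2 -2.8] op 0.707 q [-0.3   0.52  1.84  0.    0.78  2.09]
turn 0.0011 1 x 0.0011  shift [-0.   0.2 14.9] 1 x [-0.      0.0002  0.0149]
```

View pics/a3.png

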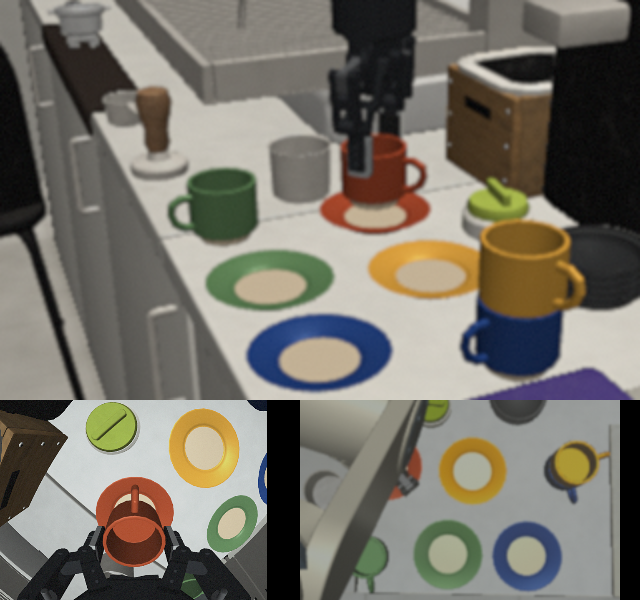

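The terracotta cup hovers over its saucer (foot at about 375,205) and the green cup stayed put. Lowering now.

Call:
{"fn": "play_rows", "kwargs": {
  "moves": [
    [[0,0,0.005],[0,0,0],30],
    [[0,0,0.004],[0,0,0],30],
    [[0,0,0.003],[0,0,0],30],
    [[0,0,0.0015],[0,0,0],30],
    [[0,0,0.001],[0,0,0],30],
    [[0,0,0],[0,0,0],30],
    [[0,0,0],[0,0,0],30]
  ]
}}

```text
clock: 7.4
eef_pos: [560.6, -174.2, 13.4]
tcp_rot: [3.141, 0.0, -0.819]
contact_force: [-3.0, 1.2, 6.3]
opening: 0.704
```

Contact is there (about 9 N relative to carrying), so I release, back up and go to the green cup.

Call:
{"fn": "play_rows", "kwargs": {
  "moves": [
    [[0,0,0],[0,0,0],80],
    [[0,0,0],[0,0,0],100],
    [[0,0,0],[0,0,0],100],
    [[0,0,0],[0,0,0],100],
    [[0,0,-0.01],[0,0,0],100],
    [[0,0,-0.02],[0,0,0],100],
    [[0,0,-0.03],[0,0,0],100],
    [[0,0,-0.03],[0,0,0],100],
    [[0,0,-0.03],[0,0,0],100],
    [[0,0,0],[0,0,0],100]
  ]
}}

```text
clock: 8.4
eef_pos: [563.6, -175.1, 137.9]
tcp_rot: [-3.138, -0.007, -0.819]
contact_force: [-0.1, 0.3, -0.4]
opening: 0.999
```

```bash
python3 go.py 426.3 -150.8 134 6.4 25; python3 look.py a4; python3 - <<'E'
from rig import *
import numpy as np; f=grab_frame("top"); np.savez("top1.npz",**f)
import cv2; cv2.imwrite("pics/t1.png",f["pixels"][:,:,::-1])
E
```

```text
8.4 [ 563.6 -175.1  137.9] yaw -46.9 rpy [-3.138 -0.007 -0.819] F [-0.1  0.3 -0.4] op 0.999 q [-0.3   0.37  1.78  0.    0.98  2.09]
turn -0.931 7 x -0.133  shift [-133.7  -39.5    3.9] 6 x [-0.0223 -0.0066  0.0007]
```

View pics/a4.png

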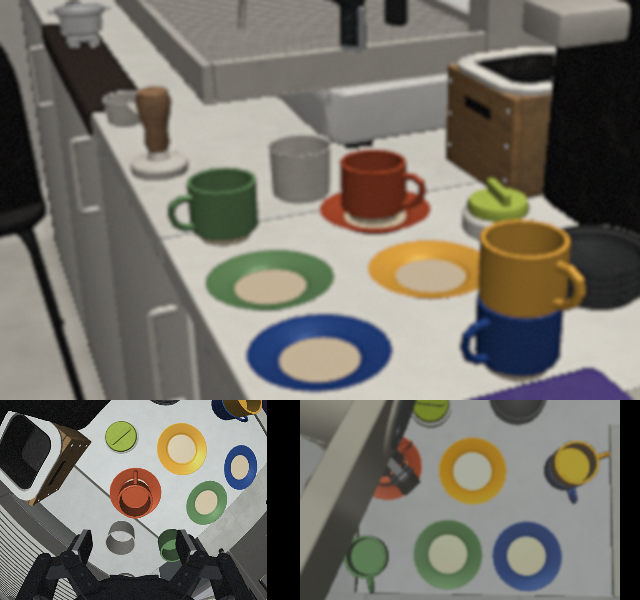

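Terracotta sits in its saucer (375,210). I re-measure the now bare green cup from the latest top view.

```bash
python3 - <<'E'
from lib import *
f=dict(np.load("top1.npz")); img=f["pixels"]
x,y=426.3,-150.8
m=mask(f,"green",50); n,l,s,ce=cv2.connectedComponentsWithStats(m)
for i in range(1,n):
    if s[i,4]>40: print(s[i],ce[i].round(1))
c=img[275:345,240:300].copy(); c=cv2.resize(c,None,fx=8,fy=8,interpolation=2)
for z in (54,):
  P=np.array([proj(f,[x+30.5*np.cos(a),y+30.5*np.sin(a),z]) for a in np.linspace(0,6.28,60)])
  cv2.polylines(c,[np.round((P-[240,275]+.5)*8).astype(int)],True,(255,255,255),1)
h=[proj(f,[x+r*np.cos(np.radians(-173.6)),y+r*np.sin(np.radians(-173.6)),30]) for r in (31,53)]
cv2.polylines(c,[np.round((np.array(h)-[240,275]+.5)*8).astype(int)],False,(255,255,0),1)
cv2.imwrite("pics/g1.png",c[:,:,::-1])
E
```

```text
[560 226  62  73 683] [579.2 262.1]
[ 311  280   50   51 1398] [335.4 305.4]
[257 292  33  42 796] [274.5 308.4]
```

View pics/g1.png

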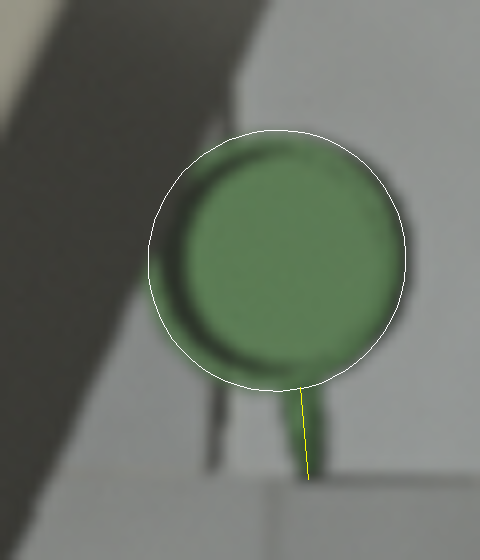

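The circle and handle overlay fit the green cup (centre about 278,261 in the crop), so I move over it.

Call:
{"fn": "play_rows", "kwargs": {
  "moves": [
    [[0,0,0],[0,0,-0.133],100],
    [[0,0,0],[0,0,-0.133],100],
    [[0,0,0],[0,0,-0.133],100],
    [[0,0,0],[0,0,-0.133],100],
    [[0,0,0],[0,0,-0.133],100],
    [[0,0,0],[0,0,-0.133],100],
    [[0,0,0],[0,0,-0.133],100],
    [[-0.022,-0.0065,0],[0,0,0],100],
    [[-0.022,-0.0065,0],[0,0,0],100],
    [[-0.022,-0.0065,0],[0,0,0],100],
    [[-0.022,-0.0065,0],[0,0,0],100],
    [[-0.022,-0.0065,0],[0,0,0],100],
    [[-0.022,-0.0065,0],[0,0,0],100],
    [[0,0,0],[0,0,0],100],
    [[0,0,0],[0,0,0],100]
  ]
}}

```text
clock: 10.1
eef_pos: [424.9, -150.1, 132.5]
tcp_rot: [-3.141, 0.001, 0.112]
contact_force: [0.0, -0.4, -0.1]
opening: 1.0
```

```bash
python3 go.py 426.3 -150.8 8 6.4 25
```

```text
10.1 [ 424.9 -150.1  132.5] yaw 6.4 rpy [-3.141e+00  1.000e-03  1.120e-01] F [ 0.  -0.4 -0.1] op 1.0 q [-0.34  0.18  2.07  0.    0.9   1.12]
turn -0.0001 1 x -0.0001  shift [  1.3   0.8 124.5] 5 x [0.0003 0.0002 0.0249]
```

Call:
{"fn": "play_rows", "kwargs": {
  "moves": [
    [[0.001,0.001,0.02],[0,0,0],100],
    [[0,0,0.03],[0,0,0],100],
    [[0,0,0.03],[0,0,0],100],
    [[0,0,0.02],[0,0,0],100],
    [[0,0,0.015],[0,0,0],100],
    [[0,0,0.008],[0,0,0],100],
    [[0,0,0],[0,0,0],100],
    [[0,0,0],[0,0,0],50],
    [[0,0,0],[0,0,0],30],
    [[0,0,0],[0,0,0],30],
    [[0,0,0],[0,0,0],30],
    [[0,0,0],[0,0,0],30],
    [[0,0,0],[0,0,0],30],
    [[0,0,0],[0,0,0],30]
  ]
}}

```text
clock: 11.5
eef_pos: [427.1, -151.2, 11.2]
tcp_rot: [3.141, -0.002, 0.112]
contact_force: [-1.6, 1.9, 6.3]
opening: 0.705
```

Call:
{"fn": "play_rows", "kwargs": {
  "moves": [
    [[0,0,-0.005],[0,0,0],30],
    [[0,0,-0.01],[0,0,0],30],
    [[0,0,-0.015],[0,0,0],30],
    [[0,0,-0.015],[0,0,0],30],
    [[0,0,-0.005],[0,0,0],30],
    [[0,0,0],[0,0,0],30],
    [[0,0,0],[0,0,0],30]
  ]
}}

```text
clock: 12.2
eef_pos: [426.2, -151.1, 59.9]
tcp_rot: [3.142, -0.0, 0.112]
contact_force: [0.3, 0.3, -1.3]
opening: 0.701
```

```bash
python3 go.py 431 -266.8 25 6.4 15
```

```text
12.2 [ 426.2 -151.1   59.9] yaw 6.4 rpy [ 3.142 -0.     0.112] F [ 0.3  0.3 -1.3] op 0.701 q [-0.34  0.3   2.12 -0.    0.72  1.12]
turn 0.0001 1 x 0.0001  shift [ -8.2 115.5  34.9] 9 x [-0.0009  0.0128  0.0039]
```

Call:
{"fn": "play_rows", "kwargs": {
  "moves": [
    [[-0.0005,0.007,0],[0,0,0],30],
    [[-0.001,0.0145,0],[0,0,0],30],
    [[-0.001,0.0145,0],[0,0,0],30],
    [[-0.001,0.0145,0],[0,0,0],30],
    [[-0.001,0.0145,0],[0,0,0],30],
    [[-0.001,0.0145,0],[0,0,0],30],
    [[-0.001,0.0145,0],[0,0,0],30],
    [[-0.001,0.0145,0],[0,0,0],30],
    [[-0.0007,0.007,0],[0,0,0],30],
    [[0,0,0],[0,0,0],30],
    [[0,0,0.01],[0,0,0],30],
    [[0,0,0.015],[0,0,0],30],
    [[0,0,0.01],[0,0,0],30],
    [[0,0,0],[0,0,0],30],
    [[0,0,0],[0,0,0],30]
  ]
}}

```text
clock: 13.7
eef_pos: [430.9, -266.4, 24.7]
tcp_rot: [-3.141, 0.001, 0.112]
contact_force: [0.4, -0.3, -1.7]
opening: 0.706
```

```bash
python3 go.py 431 -266.8 16.2 6.4 15
```

```text
13.7 [ 430.9 -266.4   24.7] yaw 6.4 rpy [-3.141e+00  1.000e-03  1.120e-01] F [ 0.4 -0.3 -1.7] op 0.706 q [-0.56  0.43  2.02  0.    0.69  0.9 ]
turn 0.0005 1 x 0.0005  shift [0.  0.5 8.5] 1 x [0.     0.0005 0.0085]
```

Call:
{"fn": "play_rows", "kwargs": {
  "moves": [
    [[0,0,0.004],[0,0,0],30],
    [[0,0,0.003],[0,0,0],30],
    [[0,0,0.0015],[0,0,0],30],
    [[0,0,0.001],[0,0,0],30],
    [[0,0,0],[0,0,0],30],
    [[0,0,0],[0,0,0],30]
  ]
}}

```text
clock: 14.3
eef_pos: [431.1, -266.8, 16.2]
tcp_rot: [3.142, -0.0, 0.112]
contact_force: [-1.9, 1.3, 8.0]
opening: 0.705
```

Call:
{"fn": "play_rows", "kwargs": {
  "moves": [
    [[0,0,0],[0,0,0],80],
    [[0,0,0],[0,0,0],100],
    [[0,0,0],[0,0,0],100],
    [[0,0,0],[0,0,0],100],
    [[0,0,-0.01],[0,0,0],100],
    [[0,0,-0.02],[0,0,0],100],
    [[0,0,-0.04],[0,0,0],100],
    [[0,0,-0.04],[0,0,0],100],
    [[0,0,-0.04],[0,0,0],100],
    [[0,0,0],[0,0,0],100],
    [[0,0,0],[0,0,0],100]
  ]
}}

```text
clock: 15.4
eef_pos: [431.6, -267.1, 166.8]
tcp_rot: [3.14, -0.002, 0.112]
contact_force: [0.0, 0.1, 0.5]
opening: 0.999
```

```bash
python3 go.py 557 -439.5 166 -71 25
```

```text
15.4 [ 431.6 -267.1  166.8] yaw 6.4 rpy [ 3.14e+00 -2.00e-03  1.12e-01] F [0.  0.1 0.5] op 0.999 q [-0.56  0.22  1.92 -0.    1.    0.9 ]
turn 1.351 10 x 0.1351  shift [203.8 -62.5   0.8] 9 x [ 0.0226 -0.0069  0.0001]
```

Call:
{"fn": "play_rows", "kwargs": {
  "moves": [
    [[0,0,0],[0,0,0.135],100],
    [[0,0,0],[0,0,0.135],100],
    [[0,0,0],[0,0,0.135],100],
    [[0,0,0],[0,0,0.135],100],
    [[0,0,0],[0,0,0.135],100],
    [[0,0,0],[0,0,0.135],100],
    [[0,0,0],[0,0,0.135],100],
    [[0,0,0],[0,0,0.135],100],
    [[0,0,0],[0,0,0.135],100],
    [[0,0,0],[0,0,0.135],100],
    [[0.0255,-0.0078,0],[0,0,0],100],
    [[0.0255,-0.0078,0],[0,0,0],100],
    [[0.0255,-0.0078,0],[0,0,0],100],
    [[0.0255,-0.0078,0],[0,0,0],100],
    [[0.0255,-0.0078,0],[0,0,0],100],
    [[0.0255,-0.0078,0],[0,0,0],100],
    [[0.0255,-0.0078,0],[0,0,0],100],
    [[0.0255,-0.0078,0],[0,0,0],100],
    [[0,0,0],[0,0,0],100],
    [[0,0,0],[0,0,0],100]
  ]
}}

```text
clock: 17.4
eef_pos: [555.7, -438.6, 163.2]
tcp_rot: [3.14, 0.003, -1.239]
contact_force: [0.3, 0.1, -0.5]
opening: 0.997
```

```bash
python3 go.py 557 -439.5 54 -71 25; python3 - <<'E'
from lib import *
from rig import *
w=grab_frame("wrist"); img=w["pixels"].copy()
def fish(X):
    c=w["R"]@X+w["t"]; th=np.arctan2(np.hypot(*c[:2]),c[2]); f=w["intrinsics"][0,0]; return w["intrinsics"][:2,2]+f*th*c[:2]/np.hypot(*c[:2])
for t in np.linspace(0,6.28,50): cv2.circle(img,tuple(np.round(fish(np.array([557+30.5*np.cos(t),-439.5+30.5*np.sin(t),100]))).astype(int)),1,(0,255,0),-1)
cv2.imwrite("pics/w2.png",img[:,:,::-1])
E
```

```text
17.4 [ 555.7 -438.6  163.2] yaw -71.0 rpy [ 3.140e+00  3.000e-03 -1.239e+00] F [ 0.3  0.1 -0.5] op 0.997 q [-0.67  0.52  1.47  0.    1.15  2.14]
turn 0.0006 1 x 0.0006  shift [  1.3  -1.  109.2] 5 x [ 0.0003 -0.0002  0.0218]
```

View pics/w2.png

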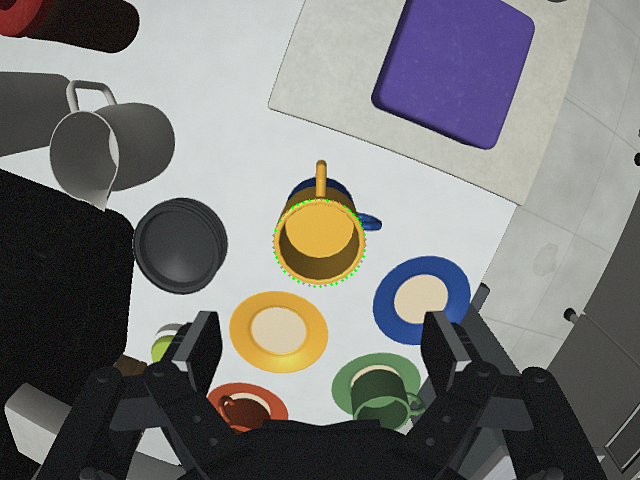

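The predicted rim circle coincides with the yellow rim (centre about 320,241), and green sits in its saucer. Descending to grasp.

Call:
{"fn": "play_rows", "kwargs": {
  "moves": [
    [[0.001,-0.001,0.02],[0,0,0],100],
    [[0,0,0.02],[0,0,0],100],
    [[0,0,0.02],[0,0,0],100],
    [[0,0,0.02],[0,0,0],100],
    [[0,0,0.015],[0,0,0],100],
    [[0,0,0.015],[0,0,0],100],
    [[0,0,0],[0,0,0],100],
    [[0,0,0],[0,0,0],50],
    [[0,0,0],[0,0,0],30],
    [[0,0,0],[0,0,0],30],
    [[0,0,0],[0,0,0],30],
    [[0,0,0],[0,0,0],30],
    [[0,0,0],[0,0,0],30],
    [[0,0,0],[0,0,0],30]
  ]
}}

```text
clock: 18.85
eef_pos: [558.8, -440.6, 56.9]
tcp_rot: [-3.14, -0.002, -1.238]
contact_force: [-0.5, -0.3, 6.3]
opening: 0.707
```

Call:
{"fn": "play_rows", "kwargs": {
  "moves": [
    [[0,0,-0.005],[0,0,0],30],
    [[0,0,-0.01],[0,0,0],30],
    [[0,0,-0.015],[0,0,0],30],
    [[0,0,-0.02],[0,0,0],30],
    [[0,0,-0.01],[0,0,0],30],
    [[0,0,0],[0,0,0],30],
    [[0,0,0],[0,0,0],30]
  ]
}}

```text
clock: 19.55
eef_pos: [557.9, -439.8, 115.6]
tcp_rot: [-3.142, -0.0, -1.238]
contact_force: [-0.2, 0.2, -1.5]
opening: 0.708
```

```bash
python3 go.py 556.3 -302.7 26 -71 15
```

```text
19.6 [ 557.9 -439.8  115.6] yaw -70.9 rpy [-3.142 -0.    -1.238] F [-0.2  0.2 -1.5] op 0.708 q [-0.67  0.57  1.51  0.    1.07  2.14]
turn 0.001 1 x 0.001  shift [-130.1  -43.2   89.6] 11 x [-0.0118 -0.0039  0.0081]
```

Call:
{"fn": "play_rows", "kwargs": {
  "moves": [
    [[-0.0065,-0.0022,0],[0,0,0],30],
    [[-0.013,-0.0043,0],[0,0,0],30],
    [[-0.013,-0.0043,0],[0,0,0],30],
    [[-0.013,-0.0043,0],[0,0,0],30],
    [[-0.013,-0.0043,0],[0,0,0],30],
    [[-0.013,-0.0043,0],[0,0,0],30],
    [[-0.013,-0.0043,0],[0,0,0],30],
    [[-0.013,-0.0043,0],[0,0,0],30],
    [[-0.013,-0.0043,0],[0,0,0],30],
    [[-0.013,-0.0043,0],[0,0,0],30],
    [[-0.0065,-0.0022,0],[0,0,0],30],
    [[0,0,0],[0,0,0],30],
    [[0,0,0.01],[0,0,0],30],
    [[0,0,0.02],[0,0,0],30],
    [[0,0,0.02],[0,0,0],30],
    [[0,0,0.02],[0,0,0],30],
    [[0,0,0.015],[0,0,0],30],
    [[0,0,0.005],[0,0,0],30],
    [[0,0,0],[0,0,0],30],
    [[0,0,0],[0,0,0],30]
  ]
}}

```text
clock: 21.55
eef_pos: [556.7, -303.3, 26.0]
tcp_rot: [-3.141, -0.001, -1.238]
contact_force: [-0.5, -0.4, -1.0]
opening: 0.703
```

```bash
python3 go.py 556.3 -302.7 15.9 -71 15
```

```text
21.6 [ 556.7 -303.3   26. ] yaw -71.0 rpy [-3.141e+00 -1.000e-03 -1.238e+00] F [-0.5 -0.4 -1. ] op 0.703 q [-0.5   0.58  1.74 -0.    0.83  2.31]
turn 0.0008 1 x 0.0008  shift [-0.8  0.2 10.1] 1 x [-0.0008  0.0002  0.0101]
```

Call:
{"fn": "play_rows", "kwargs": {
  "moves": [
    [[0,0,0.004],[0,0,0],30],
    [[0,0,0.003],[0,0,0],30],
    [[0,0,0.002],[0,0,0],30],
    [[0,0,0.0015],[0,0,0],30],
    [[0,0,0.0005],[0,0,0],30],
    [[0,0,0],[0,0,0],30],
    [[0,0,0],[0,0,0],30]
  ]
}}

```text
clock: 22.25
eef_pos: [556.4, -303.1, 15.9]
tcp_rot: [-3.141, -0.0, -1.238]
contact_force: [-3.7, 2.1, 12.9]
opening: 0.705
```

Call:
{"fn": "play_rows", "kwargs": {
  "moves": [
    [[0,0,0],[0,0,0],80],
    [[0,0,0],[0,0,0],100],
    [[0,0,0],[0,0,0],100],
    [[0,0,0],[0,0,0],100],
    [[0,0,-0.01],[0,0,0],100],
    [[0,0,-0.02],[0,0,0],100],
    [[0,0,-0.04],[0,0,0],100],
    [[0,0,-0.04],[0,0,0],100],
    [[0,0,-0.02],[0,0,0],100],
    [[0,0,0],[0,0,0],100],
    [[0,0,0],[0,0,0],100]
  ]
}}

```text
clock: 23.35
eef_pos: [556.3, -302.9, 145.0]
tcp_rot: [-3.141, -0.001, -1.238]
contact_force: [-0.5, -0.3, -0.3]
opening: 1.002
```

```bash
python3 go.py 557.5 -439.5 146 12.5 25; python3 look.py a5;  python3 - <<'E'
from lib import *
from rig import *
f=grab_frame("top"); m=mask(f,"blue",60); n,l,s,ce=cv2.connectedComponentsWithStats(m)
x,y=557.5,-439.5
img=cv2.resize(f["pixels"][205:285,390:470],None,fx=6,fy=6,interpolation=2)
P=np.array([proj(f,[x+30.5*np.cos(a),y+30.5*np.sin(a),54]) for a in np.linspace(0,6.28,60)])
cv2.polylines(img,[np.round((P-[390,205]+.5)*6).astype(int)],True,(255,255,255),1)
h=[proj(f,[x+r*np.cos(np.radians(-166.4)),y+r*np.sin(np.radians(-166.4)),30]) for r in (31,53)]
cv2.polylines(img,[np.round((np.array(h)-[390,205]+.5)*6).astype(int)],False,(255,255,0),1)
a=cv2.imread("pics/a5.png")[150:,:][:,:,::-1]; a=a[:400,:320] if 0 else cv2.resize(a,(320,225))
img=cv2.resize(img,(480,480)); out=np.zeros((480,800,3),np.uint8); out[:,:480]=img; out[:225,480:]=a
cv2.imwrite("pics/b1.png",out[:,:,::-1])
E
```

```text
23.4 [ 556.3 -302.9  145. ] yaw -70.9 rpy [-3.141e+00 -1.000e-03 -1.238e+00] F [-0.5 -0.3 -0.3] op 1.002 q [-0.5   0.43  1.67  0.    1.04  2.31]
turn -1.4564 10 x -0.1456  shift [-28.4 133.6  -1. ] 6 x [-0.0047  0.0223 -0.0002]
```

View pics/b1.png

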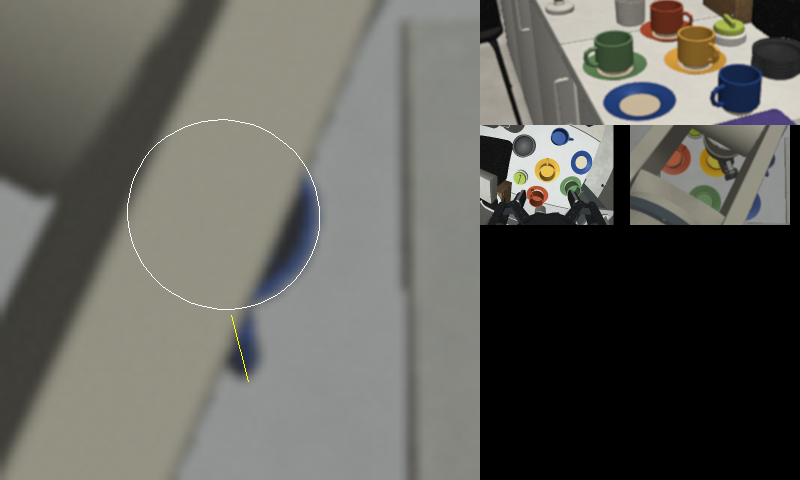

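Three cups are placed. The blue cup is where expected: its right edge (318,215) and handle (243,350) match the overlay.

Call:
{"fn": "play_rows", "kwargs": {
  "moves": [
    [[0,0,0],[0,0,-0.1456],92],
    [[0,0,0],[0,0,-0.1456],92],
    [[0,0,0],[0,0,-0.1456],92],
    [[0,0,0],[0,0,-0.1456],92],
    [[0,0,0],[0,0,-0.1456],92],
    [[0,0,0],[0,0,-0.1456],92],
    [[0,0,0],[0,0,-0.1456],92],
    [[0,0,0],[0,0,-0.1456],92],
    [[0,0,0],[0,0,-0.1456],92],
    [[0,0,0],[0,0,-0.1456],92],
    [[-0.0047,0.0223,0],[0,0,0],92],
    [[-0.0047,0.0223,0],[0,0,0],92],
    [[-0.0047,0.0223,0],[0,0,0],92],
    [[-0.0047,0.0223,0],[0,0,0],92],
    [[-0.0047,0.0223,0],[0,0,0],92],
    [[-0.0047,0.0223,0],[0,0,0],92],
    [[0,0,0],[0,0,0],92],
    [[0,0,0],[0,0,0],92]
  ]
}}

```text
clock: 25.35
eef_pos: [557.0, -440.6, 143.7]
tcp_rot: [-3.141, 0.0, 0.216]
contact_force: [-0.4, 0.1, -0.5]
opening: 0.919
```

```bash
python3 go.py 557.5 -439.5 11 12.5 25
```

```text
25.4 [ 557.  -440.6  143.7] yaw 12.4 rpy [-3.141  0.     0.216] F [-0.4  0.1 -0.5] op 0.919 q [-0.67  0.54  1.49  0.    1.11  0.68]
turn -0.0024 1 x -0.0024  shift [  0.7  -0.9 132.7] 6 x [ 0.0001 -0.0002  0.0221]
```

Call:
{"fn": "play_rows", "kwargs": {
  "moves": [
    [[0,-0.001,0.02],[0,0,0],92],
    [[0,0,0.03],[0,0,0],92],
    [[0,0,0.03],[0,0,0],92],
    [[0,0,0.025],[0,0,0],92],
    [[0,0,0.015],[0,0,0],92],
    [[0,0,0.01],[0,0,0],92],
    [[0,0,0],[0,0,0],92],
    [[0,0,0],[0,0,0],50],
    [[0,0,0],[0,0,0],30],
    [[0,0,0],[0,0,0],30],
    [[0,0,0],[0,0,0],30],
    [[0,0,0],[0,0,0],30],
    [[0,0,0],[0,0,0],30],
    [[0,0,0],[0,0,0],30]
  ]
}}

```text
clock: 26.75
eef_pos: [558.3, -439.4, 16.3]
tcp_rot: [3.14, -0.002, 0.218]
contact_force: [-0.0, 0.3, 7.3]
opening: 0.697
```

Call:
{"fn": "play_rows", "kwargs": {
  "moves": [
    [[0,0,-0.005],[0,0,0],30],
    [[0,0,-0.01],[0,0,0],30],
    [[0,0,-0.015],[0,0,0],30],
    [[0,0,-0.015],[0,0,0],30],
    [[0,0,-0.005],[0,0,0],30],
    [[0,0,0],[0,0,0],30],
    [[0,0,0],[0,0,0],30]
  ]
}}

```text
clock: 27.45
eef_pos: [557.3, -438.6, 64.5]
tcp_rot: [-3.142, 0.0, 0.218]
contact_force: [-0.0, -0.1, -1.9]
opening: 0.698
```

```bash
python3 go.py 430 -384 31 12.5 15
```

```text
27.4 [ 557.3 -438.6   64.5] yaw 12.5 rpy [-3.142  0.     0.218] F [-0.  -0.1 -1.9] op 0.698 q [-0.67  0.62  1.54 -0.    0.98  0.68]
turn -0.0004 1 x -0.0004  shift [-112.4  -80.8   33.5] 10 x [-0.0112 -0.0081  0.0033]
```

Call:
{"fn": "play_rows", "kwargs": {
  "moves": [
    [[-0.0062,-0.0045,0],[0,0,0],30],
    [[-0.0125,-0.009,0],[0,0,0],30],
    [[-0.0125,-0.009,0],[0,0,0],30],
    [[-0.0125,-0.009,0],[0,0,0],30],
    [[-0.0125,-0.009,0],[0,0,0],30],
    [[-0.0125,-0.009,0],[0,0,0],30],
    [[-0.0125,-0.009,0],[0,0,0],30],
    [[-0.0125,-0.009,0],[0,0,0],30],
    [[-0.0125,-0.009,0],[0,0,0],30],
    [[-0.0062,-0.0045,0],[0,0,0],30],
    [[0,0,0],[0,0,0],30],
    [[0,0,0.01],[0,0,0],30],
    [[0,0,0.015],[0,0,0],30],
    [[0,0,0.009],[0,0,0],30],
    [[0,0,0],[0,0,0],30],
    [[0,0,0],[0,0,0],30]
  ]
}}

```text
clock: 29.05
eef_pos: [430.1, -383.7, 29.7]
tcp_rot: [-3.141, 0.001, 0.218]
contact_force: [0.8, -0.2, -2.2]
opening: 0.697
```

```bash
python3 go.py 430 -384 21.3 12.5 15; python3 look.py a6
```

```text
29.1 [ 430.1 -383.7   29.7] yaw 12.5 rpy [-3.141e+00  1.000e-03  2.180e-01] F [ 0.8 -0.2 -2.2] op 0.697 q [-0.73  0.5   1.87  0.    0.77  0.62]
turn -0.0002 1 x -0.0002  shift [-0.1  0.3  8.4] 1 x [-0.0001  0.0003  0.0084]
```

View pics/a6.png

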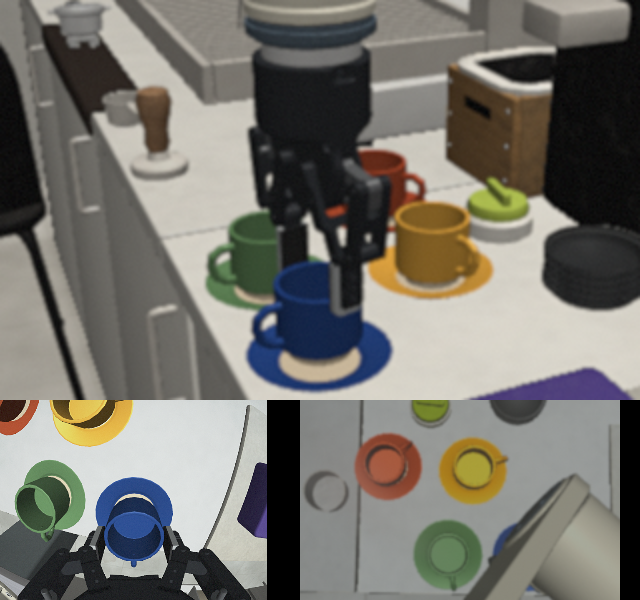

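The blue cup hovers over its well (320,355), upright and clear of green. Lowering.

Call:
{"fn": "play_rows", "kwargs": {
  "moves": [
    [[0,0,0.004],[0,0,0],30],
    [[0,0,0.003],[0,0,0],30],
    [[0,0,0.0015],[0,0,0],30],
    [[0,0,0.001],[0,0,0],30],
    [[0,0,0],[0,0,0],30],
    [[0,0,0],[0,0,0],30]
  ]
}}

```text
clock: 29.8
eef_pos: [430.1, -383.8, 21.3]
tcp_rot: [-3.141, -0.0, 0.218]
contact_force: [-0.7, 2.5, 4.1]
opening: 0.695
```

Call:
{"fn": "play_rows", "kwargs": {
  "moves": [
    [[0,0,0],[0,0,0],80],
    [[0,0,0],[0,0,0],95],
    [[0,0,0],[0,0,0],95],
    [[0,0,0],[0,0,0],95],
    [[0,0,-0.01],[0,0,0],95],
    [[0,0,-0.02],[0,0,0],95],
    [[0,0,-0.04],[0,0,0],95],
    [[0,0,-0.04],[0,0,0],95],
    [[0,0,-0.04],[0,0,0],95],
    [[-0.02,0.045,0],[0,0,0],95],
    [[-0.02,0.045,0],[0,0,0],95],
    [[-0.02,0.045,0],[0,0,0],95],
    [[-0.02,0.045,0],[0,0,0],95],
    [[0,0,0],[0,0,0],95],
    [[0,0,0],[0,0,0],95]
  ]
}}

```text
clock: 31.3
eef_pos: [390.2, -577.6, 171.1]
tcp_rot: [-3.141, -0.0, 0.216]
contact_force: [-0.3, 0.6, 0.4]
opening: 0.948
```

```bash
python3 - <<'E'
from lib import *
from rig import *
f=grab_frame("top"); g=grab_frame("scene"); s=sense(); print(s["clock"],s["eef_pos"].round(),s["contact_force"].round(1))
for c,(x,y) in dict(blue=(430,-384),terracotta=(561,-174.5),green=(431,-266.8),yellow=(556.3,-302.7)).items():
    m=mask(f,c,60); n,l,st,ce=cv2.connectedComponentsWithStats(m)
    u,v=proj(f,[x,y,12.5]); i=min((i for i in range(1,n) if st[i,4]>500),key=lambda i:np.hypot(*(ce[i]-(u,v))))
    q=cv2.findContours((l==i).astype('u1'),cv2.RETR_EXTERNAL,cv2.CHAIN_APPROX_NONE)[0][0]
    e=cv2.fitEllipse(cv2.convexHull(q)); print(c,'saucer now',ray(f,e[0],12.5)[:2].round(1),np.round(e[1],1),'was',(x,y))
a=cv2.resize(g["pixels"][200:350,200:400],(800,600)); cv2.imwrite("pics/f1.png",a[:,:,::-1])
cv2.imwrite("pics/f2.png",cv2.resize(f["pixels"][180:340,225:465],(720,480),interpolation=2)[:,:,::-1])
E
```

```text
31.4 [ 391. -576.  171.] [ 0.1 -0.  -0. ]
blue saucer now [ 429.1 -384.1] [51.1 52.5] was (430, -384)
terracotta saucer now [ 560.8 -174.8] [50.1 51.1] was (561, -174.5)
green saucer now [ 430.3 -267. ] [49.7 50.7] was (431, -266.8)
yellow saucer now [ 555.8 -303. ] [50.7 52.1] was (556.3, -302.7)
```

View pics/f1.png

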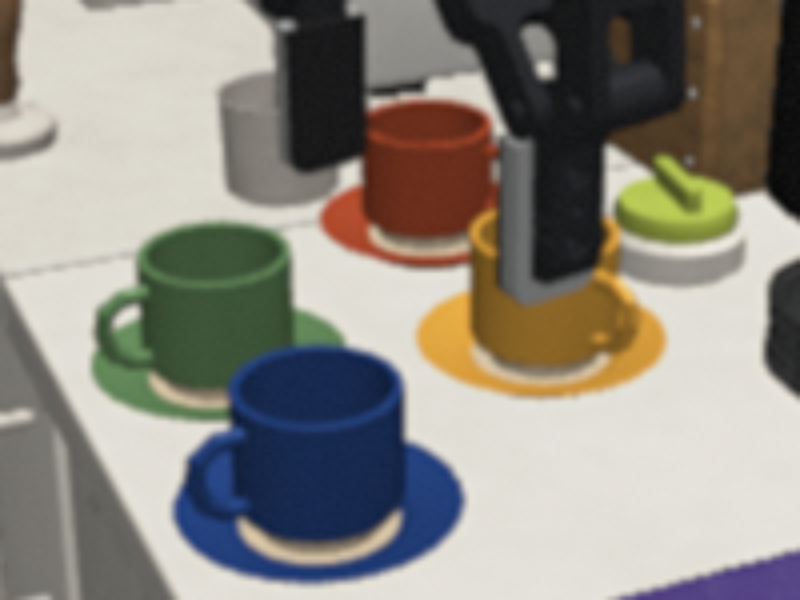

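View pics/f2.png

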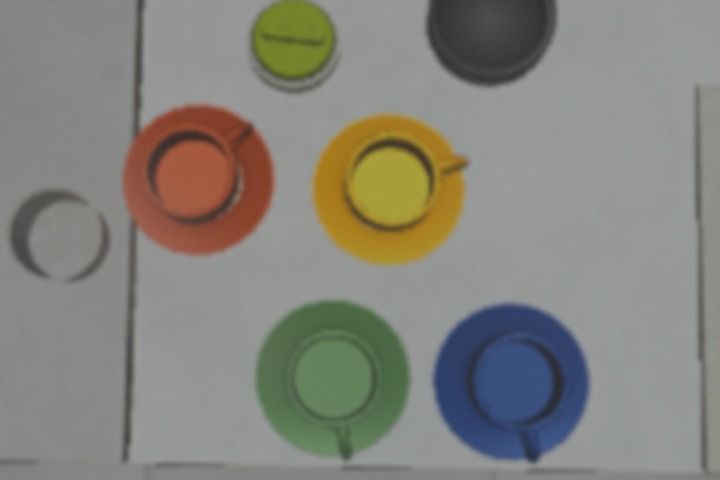

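All four cups stand centred and upright in their own wells. The saucers moved less than 1 mm, and the timer and dosing cup are where they were. The arm is clear.

```bash
python3 -c "
from rig import *
print(sign_off())"
```

```text
the job is handed in; nothing more can be done
None
```

The job is handed in: I took both stacks apart and each cup now stands upright on the saucer of its own colour. The order was terracotta, green, yellow, blue, and it used about 31 s of robot time.

- **Cups:** in the last top and scene pictures all four cups look upright and centred, with their feet down in the wells.
- **Saucers:** the re-measured centres are within about 1 mm of where they started.
- **Bystanders:** the timer and dosing cup look unmoved. I checked these two by eye only.
- **Forces:** the largest force I read was about 13 N, while setting the yellow cup down. The gripper was open and clear of everything, with the reading back near zero, when I signed off.

No check failed. One measurement disagreed: with the fingers open, the tips looked about 20 mm higher in the scene picture than I had worked out. The grips still held as planned.

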